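Blank off the tilted test port and hold it shut

ROBOT

A 6-joint arm with a two-finger parallel gripper is mounted at the origin on a cart in front of the work surface, level with it; the furniture and walls round the work are solid. World frame = base frame: x ahead of the robot, y to its left, z up, the work surface at z = 0. Lengths are in m, angles in rad, forces in N, time in s.
With the tool pointing down it reaches from about 0.35 to 0.975 m from the base axis. Payload 4.9 kg.
Tool frame: the origin (TCP) lies at the very end of the fingers, on their centre line; the grasp point (between the pads) lies manip.grip_point_offset behind it (manip.grip_point_offset is the distance from the TCP to the grasp point, in m); z points along the fingers, y is the line along which they close (so a half turn about z gives the same grasp; the last joint's range is limited). The gripper opens to 85 mm and grips with 20 to 120 N. Pads are 22 mm wide; open, the fingers measure 114 mm over their backs; the gripper's body (76 mm by 85 mm) begins 54 mm behind the grasp point. The pads swing forward as they close: fully open they stand 13 mm farther back than shut.
Start: joints at [1.026, 0.053, 1.613, -0, 1.476, -0.119], TCP at [0.258, 0.569, 0.231] pointing down, gripper open.
Joint ranges: [-3.01, 3.01], [-1.01, 2.22], [0.06, 2.58], [-1.02, 4.17], [0.09, 2.62], [-3.14, 3.14]. Speed limits (rad/s): [2.57, 2.57, 3.14, 3.14, 3.14, 3.14].

INTERFACE

Orientations are given as a unit quaternion [w, x, y, z].
In Python, from plant import manip gives the robot as it stands.
- The arm moves only by the shell command python3 -m crank 'ROWS' [OPENING]. ROWS is JSON, a list of rows, each an object of numbers: "x", "y", "z": the shift along the tool's x, y, z in cm; "turn": the turn about the tool's z in rad. In form: [{"x": .., "y": .., "z": .., "turn": ..}, ...]. A call has 1 to 5 rows; each row shifts and turns the commanded pose from where the row before left it, along the tool's axes as they then stand; what a row does not reach is not made up. A row lasts 1/10 s, in which the tool goes at most 50 mm and 8.59 degrees, less where a joint would pass 70% of its speed; a pose out of reach is approached as far as the arm can. A call with a gripper value outside its range is refused whole. OPENING is the opening in per cent of the stroke, from 0 (shut) to 100 (fully open), set as the call begins (- or left out, the last holds). The fingers move at their own pace and stop on an object; the grip force is fixed at half the most. Time passes only in rows, so rows that do not move let the fingers close. It gives the time, the measured TCP pose, the force, the opening and the grip force at its end, in the units of the state.
- manip.state(): the state, without advancing time (a new reading comes with each control period).
- manip.grab_frame(name): name is "scene" or "top" or "wrist"; returns (picture, depth): 384x512x3 uint8, red, green, blue; 384x512 float32, m along the optical axis (not along the pixel's ray), 0 where there is no reading.
- manip.camera_model(name): a dict with "mtx" (3x3 intrinsics, pixels), "k1" (the pictures are not rectified: a ray, as slopes to the right and down, at radius r is drawn at 1 + k1 r^2 times it, then the intrinsics apply), "world_to_cam" (4x4, takes a point from world to camera coordinates). Camera axes: x right, y down, z forward; pixel columns grow to the right and rows downward; lengths in m; the calibration is good to about 2 mm. A picture is of the moment at which its call begins: read the wrist's pose just before it. camera_model takes no time and is no camera call; for the wrist camera it gives the pose at the moment of the call.
- manip.job_done(): hands the job in; it is judged then, once.
The state is a dict: "time": time; "joint_pos": joint angles; "joint_vel": joint speeds; "joint_efforts": joint torques, N m; "tool_pos": TCP position; "tool_rot": TCP orientation; "contact_force": force on the tool from outside, world axes, zero at the start; "ft_torque": the same for the moment, N m; "gripper_width": opening from 0.0 (shut) to 1.0 (fully open); "grasp_force": force on a finger pad.
Only numpy, scipy, OpenCV 4.12 (cv2) and the standard library are available. Lean on these libraries where they do the work, as an engineer would, in place of code of your own. Each camera call takes 0.05 s, during which the arm holds its last target. There are 200 camera calls.

TASK

Close the tilted port of the pressure-test block: first slip the loose seal ring over the slanting nipple so that it lies flat on the sprung collar, and let go of it. Then take the blanking coupler, press it mouth first and squarely onto the nipple, against the ring, until it snaps over the two catches and the collar is pushed well down. Do not let go: finish with the coupler still gripped and pressed down against the spring. Leave the other things on the worktop undisturbed.

Things in the scene. Friction and masses are not known exactly. Their poses are not given: they have to be found in the camera images.
- block: Pressure-test block, fixed: grey foot plate 130 x 100 x 12 mm carrying an aluminium body 64 x 64 x 50 mm tilted 25 degrees, its top face sloping down toward the block's -x side (roughly toward the robot; turned up to 25 degrees either way). Origin on the worktop, 62 mm below the middle of the sloped face.
- nipple: Fixed steel nipple on the sloped face. Origin: middle of its foot; z: its axis, out of the face, up and toward the robot, 25 degrees off vertical; y level. Stem 16 mm thick to z = 50 mm, then tapering to a 7 mm blunt end at 58 mm. At z = 34 mm a sprung catch (10 mm ball) sticks out on the +y and on the -y side, to 11.5 mm from the axis; each yields 4 mm inward at 2.5 N plus 0.6 N per mm.
- nipple_tip (a point): Middle of the nipple's blunt end, 58 mm along its axis from the foot. Same axes as the nipple.
- collar_top (a point): Middle of the upper face of the sprung steel collar, a disc 48 mm in diameter and 5 mm thick round the stem. At rest this face lies 20 mm along the axis above the nipple's foot. Same axes as the nipple; it moves with the collar.
- collar (a joint): How far the collar is pushed down along the nipple's axis, toward the block: 0 at rest, hard stop at 0.010 m. Spring: 5 N to start it, 0.9 N more for each mm (10.4 N at 6 mm, 14 N at the stop).
- catch_l (a joint): How far the catch on the nipple's +y side is pushed in, m: 0 when out.
- catch_r (a joint): How far the catch on the nipple's -y side is pushed in, m: 0 when out.
- seal_ring: Loose hard white plastic ring, outer diameter 46 mm, hole 26 mm, 10 mm thick, 30 g, lying flat on the worktop, to the left or the right of the block. Origin: centre of its underside, z axis along the ring's axis. Either face may go down. Lying on the resting collar its underside is 20 mm and its upper face 30 mm above the nipple's foot.
- coupler: Loose blanking coupler, round, 72 mm tall, about 180 g, standing mouth down on the worktop, on the side of the block where the ring is not. Steel sleeve 44 mm wide from the mouth to a shoulder at 22 mm, then a white grip 32 mm wide to the closed top. Origin: centre of the mouth; z to the top. The mouth has an inner lip 5 mm thick with a 20 mm hole; bore behind it 26 mm wide, 46 mm deep.
- coupler_top (a point): Middle of the coupler's closed top, 72 mm from the mouth. Pressed on over the ring, the lip rides over the catches with the mouth 38 to 29 mm above the nipple's foot and has snapped past them at 25 mm, the collar then being about 5 mm down; the push needed is 10 to 16 N. Let go, the spring pushes the coupler back.
- timer: Bystander: small white timer, 62 x 66 x 21 mm, origin under its centre.
- amber_bottle: Bystander: small brown reagent bottle, 50 mm wide, 99 mm tall, origin under its centre.
- tape: Bystander: roll of tape lying flat, 62 mm wide, 18 mm high, origin under its centre.
- pen: Bystander: marker pen lying on the worktop, 131 mm long, 12 mm high, its length along its own y axis, origin under its centre.
Not all that is in view belongs to the job. Leave any pink or turquoise look-alike of the coupler alone.

How it is judged:
By the outcome, as a careful person would: the job done as asked, in the order asked, and still so for the second after the job is handed in, while the arm keeps its last pose, push and grip.
It also fails if it takes over 54 s, if anything falls off the work surface, if the arm or the gripper's body presses on something with over 40 N, if the wrist force passes 120 N, or if a joint passes its speed limit or range.

## Working session

There is one attempt and no reset: what is moved stays moved. The work goes in short steps, Python scripts to look and compute and a shell command to move; the robot and the scene stay as the last step left them, time stands still between calls to the robot, and variables do not carry over. Pictures are saved under pics/ and viewed, at most 10 in all, crops included, and the job is handed in when it is done.

```bash
ls; mkdir -p pics; cat > h.py <<'E'
import numpy as np, cv2
from plant import manip
from scipy.spatial.transform import Rotation as R
def grab(n):
    m=manip.camera_model(n); p,d=manip.grab_frame(n); np.savez(f'{n}.npz',p=p,d=d,K=m['mtx'],k1=m['k1'],T=m['world_to_cam']); return p,d
def load(n): return np.load(f'{n}.npz')
def cloud(n):
    f=load(n); d=f['d']; K=f['K']; h,w=d.shape
    v,u=np.mgrid[:h,:w]; k=np.array([float(f['k1']),0,0,0,0])
    q=cv2.undistortPoints(np.stack([u,v],-1).reshape(-1,1,2).astype(np.float64),K,k).reshape(h,w,2)
    P=np.dstack([q[...,0]*d,q[...,1]*d,d]); Ti=np.linalg.inv(f['T'])
    W=P@Ti[:3,:3].T+Ti[:3,3]; W[d==0]=np.nan; return W
def save(n,name,box=None,s=1):
    p=load(n)['p']; 
    if box: u0,v0,u1,v1=box; p=p[v0:v1,u0:u1]
    cv2.imwrite(f'pics/{name}.png',cv2.resize(p[...,::-1],None,fx=s,fy=s,interpolation=cv2.INTER_CUBIC))
E
python3 - <<'E'
from h import *
for n in('scene','top'): grab(n)
a=np.hstack([load('scene')['p'],load('top')['p']])
save('scene','scene',s=1.5);save('top','top',s=1.5)
print(manip.state(),manip.grip_point_offset)
E
```

```text
pics
{'time': 0.1, 'joint_pos': array([ 1.02601488e+00,  5.33120794e-02,  1.61413578e+00,  7.02863281e-06,
        1.47601507e+00, -1.19017882e-01]), 'joint_vel': array([ 1.36819659e-04,  5.85979635e-04, -1.50046325e-03,  2.27586645e-05,
        2.39599496e-03,  1.51611543e-03]), 'joint_efforts': array([ 1.66252144e-04, -3.94901240e+01, -3.71362817e+01, -1.31916095e-04,
        3.95596187e-03,  4.68954241e-06]), 'tool_pos': array([0.25785168, 0.56871757, 0.23018529]), 'tool_rot': array([-3.08013110e-04,  2.11277736e-01,  9.77425621e-01, -8.82965363e-04]), 'contact_force': array([ 0.65519534, -0.0729156 ,  0.43679841]), 'ft_torque': array([0.00019653, 0.01385109, 0.00173731]), 'grasp_force': 0.0, 'gripper_width': 0.9995464768791613} 0.0187
```

View pics/scene.png

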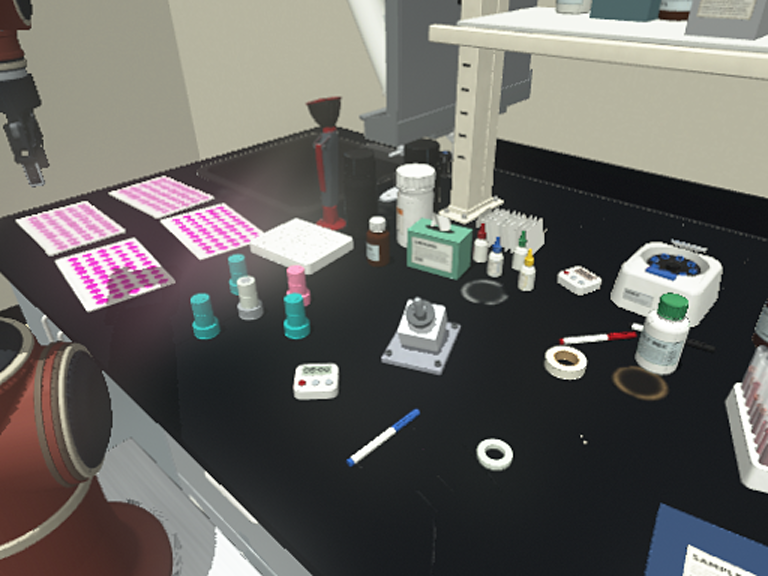

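View pics/top.png

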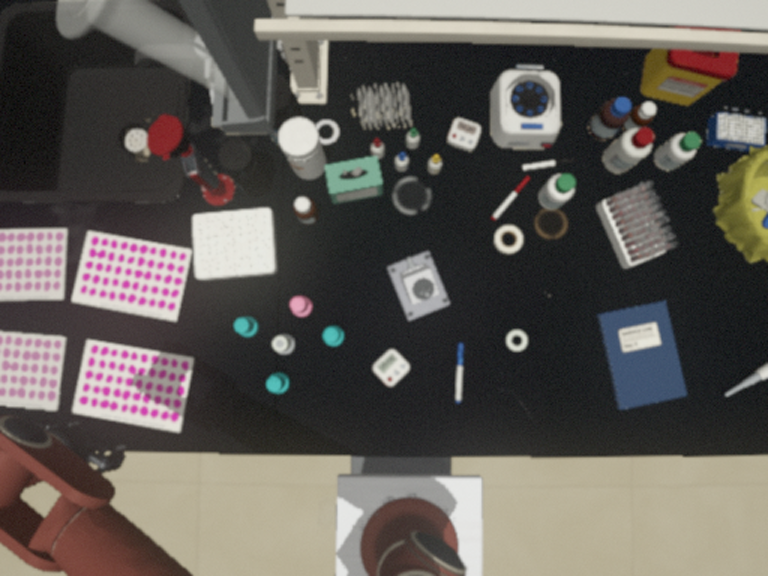

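The white/grey coupler among look-alikes: turquoise at scene px (237,275), (204,315), (296,315), pink at (298,285), white-grey at (249,298). The last one fits, having a steel sleeve and white grip. The ring is at (494,454), smaller than the tape roll at (566,361). Block at (422,335).

```bash
cat > m.py <<'E'
from h import *
W=cloud('top'); S=cloud('scene')
def at(C,u,v): 
    u=int(u/1.5);v=int(v/1.5); return np.nanmedian(C[v-1:v+2,u-1:u+2].reshape(-1,3),0).round(3)
for n,u,v in [('table',560,430),('coupler',283,342),('teal1',333,334),('pink',301,304),('block nipple',424,288),('timer',391,366),('pen',460,372),('tape rim',509,228),('ringrim',516,331),('ringrim',516,350),('ringhole',516,340)]: print(n,at(W,u,v))
for n,u,v in [('coupler',248,284),('collar',422,320),('tip',421,302),('ringrim',480,453),('table',440,520)]: print('S',n,at(S,u,v))
# ring: cloud mask
for nm,C in(('top',W),('scene',S)):
    p=load(nm)['p'].min(2)
    b=at(C,*((516,331) if nm=='top' else (480,453)))
    m=(np.abs(C[...,0]-b[0])<.06)&(np.abs(C[...,1]-b[1])<.06)&(p>110)
    q=C[m]; (cx,cy),r=cv2.minEnclosingCircle(q[:,:2].astype(np.float32)); print(nm,'ring',cx,cy,r,np.median(q[:,2]),len(q))
a=load('scene')['p'][155:240,110:230];b=load('scene')['p'][180:265,240:320]
a=cv2.resize(a,None,fx=4,fy=4,interpolation=2);b=cv2.resize(b,None,fx=4,fy=4,interpolation=2)
cv2.imwrite('pics/crop.png',np.hstack([a,b])[...,::-1])
E
python3 m.py
```

```text
table [ 0.253 -0.333  0.   ]
coupler [0.438 0.272 0.073]
teal1 [0.458 0.166 0.072]
pink [0.521 0.237 0.074]
block nipple [ 0.554 -0.022  0.09 ]
timer [0.389 0.045 0.019]
pen [ 0.377 -0.108  0.008]
tape rim [ 0.701 -0.22   0.017]
ringrim [ 0.472 -0.238  0.002]
ringrim [ 0.428 -0.237  0.002]
ringhole [ 0.451 -0.237  0.   ]
S coupler [0.432 0.266 0.071]
S collar [ 0.545 -0.033  0.074]
S tip [ 0.54  -0.033  0.111]
S ringrim [ 0.434 -0.224  0.01 ]
S table [ 0.33 -0.24 -0.  ]
top ring 0.4501260817050934 -0.23748022317886353 0.026333171874284744 0.008555525119982699 140
scene ring 0.45299285650253296 -0.23285481333732605 0.027517663314938545 0.00990922108104031 329
```

View pics/crop.png

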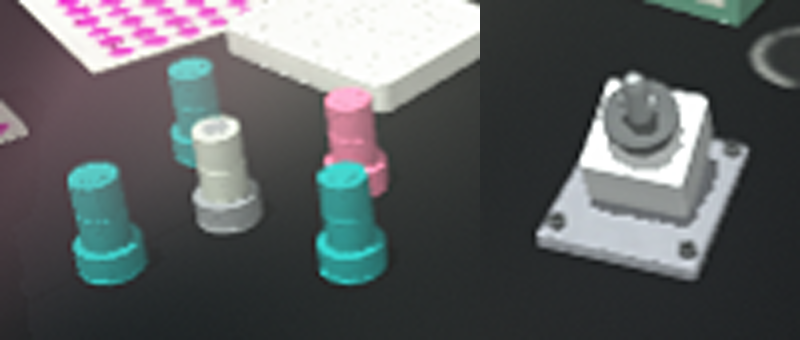

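The left crop confirms the only white-gripped, steel-sleeved part (at crop (222,170)) as the coupler; the neighbours are turquoise or pink. The right crop shows the bare nipple with its collar. I'll go over the ring first.

```bash
cat > go.py <<'E'
import sys; from h import *
# usage: go.py x y z yang(deg): turn first, then shift (cm) in turned axes
x,y,z,a=map(float,sys.argv[1:5]); s=manip.state(); q=s['tool_rot']; r=R.from_quat([q[1],q[2],q[3],q[0]])
Y=r.as_matrix()[:,1]; cur=np.degrees(np.arctan2(Y[1],Y[0])); d=(a-cur+90)%180-90
t=-np.radians(d); r2=r*R.from_euler('z',t)
print('t',s['time'],'pos',s['tool_pos'].round(4),'yang',cur.round(1),'turn',t.round(3),'shift cm',(r2.inv().apply(np.array([x,y,z])-s['tool_pos'])*100).round(2),'w',round(s['gripper_width'],3),'F',s['contact_force'].round(1),'tilt',r.as_matrix()[:,2].round(4))
E
python3 go.py .4515 -.2355 .15 111
```

```text
t 0.1 pos [0.2579 0.5687 0.2302] yang 65.6 turn -0.792 shift cm [ 10.73 -82.01   8.13] w 1.0 F [ 0.7 -0.1  0.4] tilt [-0.001  -0.0016 -1.    ]
```

```bash
python3 -m crank '[{"turn":-0.15},{"turn":-0.15},{"turn":-0.15},{"turn":-0.15},{"turn":-0.15}]' >/dev/null; python3 -m crank '[{"turn":-0.04,"y":-4.5},{"y":-4.5,"x":-0.6},{"y":-4.5,"x":-0.6},{"y":-4.5,"x":-0.6},{"y":-4.5,"x":-0.6}]'; python3 go.py .48 -.03 .23 111
```

```text
t 0.1 pos [0.2579 0.5687 0.2302] yang 65.6 turn -0.792 shift cm [  0.72 -63.86   0.09] w 1.0 F [ 0.7 -0.1  0.4] tilt [-0.001  -0.0016 -1.    ]schema error: expected keys x, y, z, turn
schema error: expected keys x, y, z, turn
```

```bash
python3 -m crank '[{"x":0,"y":0,"z":0,"turn":-0.15},{"x":0,"y":0,"z":0,"turn":-0.15},{"x":0,"y":0,"z":0,"turn":-0.15},{"x":0,"y":0,"z":0,"turn":-0.15},{"x":0,"y":0,"z":0,"turn":-0.15}]'; python3 -m crank '[{"x":0,"y":-4.5,"z":0,"turn":-0.04},{"x":0,"y":-4.5,"z":0,"turn":0},{"x":0,"y":-4.5,"z":0,"turn":0},{"x":0,"y":-4.5,"z":0,"turn":0},{"x":0,"y":-4.5,"z":0,"turn":0}]'; python3 go.py .48 -.03 .23 111
```

```text
time: 0.6
tool_pos: [0.2579, 0.5689, 0.2305]
tool_rot: [-0.0, -0.164, 0.986, -0.0]
contact_force: [-0.4, 0.3, -0.0]
gripper_width: 1.004
grasp_force: 0.0
time: 1.1
tool_pos: [0.3366, 0.3565, 0.2307]
tool_rot: [-0.0, -0.181, 0.983, -0.0]
contact_force: [0.1, 0.4, 0.1]
gripper_width: 0.998
grasp_force: 0.0
t 1.1 pos [0.3366 0.3565 0.2307] yang 110.9 turn -0.002 shift cm [  0.46 -41.22   0.09] w 0.998 F [0.1 0.4 0.1] tilt [-4.e-04 -5.e-04 -1.e+00]
```

```bash
python3 -m crank '[{"x":0,"y":-4.8,"z":0,"turn":0},{"x":0,"y":-4.8,"z":0,"turn":0},{"x":0,"y":-4.8,"z":0,"turn":0},{"x":0,"y":-4.8,"z":0,"turn":0},{"x":0,"y":-4.8,"z":0,"turn":0}]'>/dev/null; python3 -m crank '[{"x":0,"y":-4.8,"z":0,"turn":0},{"x":0,"y":-4.8,"z":0,"turn":0},{"x":0,"y":-4.8,"z":0,"turn":0},{"x":0.5,"y":-2.8,"z":0,"turn":0},{"x":0,"y":0,"z":0,"turn":0}]'; python3 - <<'E'
from h import *
grab('wrist'); save('wrist','w1',s=1.5); T=np.linalg.inv(load('wrist')['T']); print(T.round(3)); print(manip.state()['tool_pos'])
E
```

```text
time: 2.1
tool_pos: [0.4788, -0.0314, 0.2307]
tool_rot: [-0.001, -0.179, 0.984, -0.0]
contact_force: [0.5, -0.2, -0.2]
gripper_width: 1.004
grasp_force: 0.0
[[-0.352  0.892  0.283  0.406]
 [ 0.936  0.335  0.106 -0.059]
 [-0.     0.302 -0.953  0.374]
 [ 0.     0.     0.     1.   ]]
[ 0.47847997 -0.02975267  0.23066501]
```

View pics/w1.png

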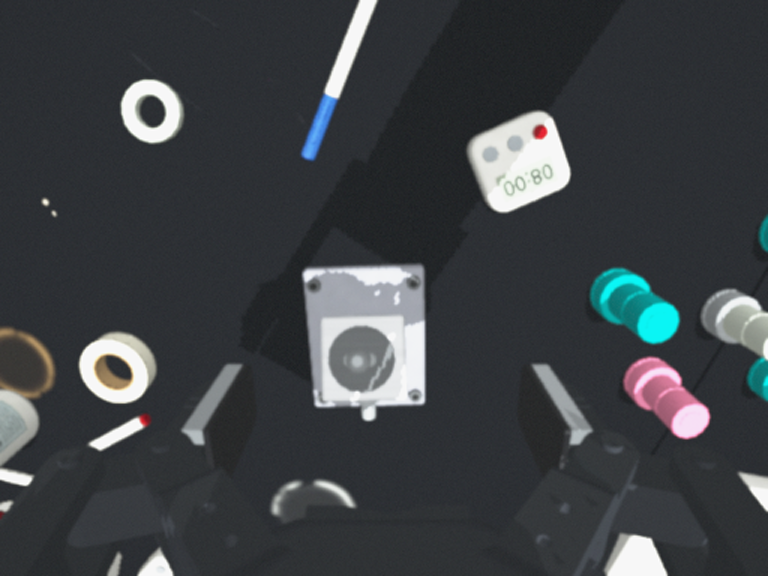

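The wrist view shows the ring at (152,111), the block with its nipple end-on at (357,360), and the coupler at (735,315). Next I fit the sloped face and the collar from depth.

```bash
cat > blk.py <<'E'
from h import *
import sys
C=cloud('wrist'); p=load('wrist')['p'].astype(int)
m=(abs(C[...,0]-.555)<.08)&(abs(C[...,1]+.025)<.08)
P=C[m]; print('n',len(P), 'zmax',np.nanmax(P[:,2]))
yaw=np.radians(21)
rng=np.random.default_rng(0)
def plane(P,nz0,tol=.0015):
    best=0
    for _ in range(1500):
        a=P[rng.choice(len(P),3,False)]; n=np.cross(a[1]-a[0],a[2]-a[0]); l=np.linalg.norm(n)
        if l<1e-6: continue
        n=n/l; n=n*np.sign(n[2])
        if abs(n[2]-nz0)>.04: continue
        i=abs((P-a[0])@n)<tol
        if i.sum()>best: best=i.sum(); I=i
    Q=P[I]; c=Q.mean(0); n=np.linalg.svd(Q-c)[2][2]; return n*np.sign(n[2]),c,I
U=P[P[:,2]>.03]
n,c,I=plane(U,.906); print('face?',n,c,I.sum(),'yaw',np.degrees(np.arctan2(-n[1],-n[0])),'tilt',np.degrees(np.arccos(n[2])))
rest=U[~I]; h=(rest-c)@n; print('heights hist',np.histogram(h,np.arange(-.03,.07,.005)))
for lo,hi in((.01,.024),(.03,.045),(.045,.07)):
    q=rest[(h>lo)&(h<hi)]
    if len(q)>3: print(lo,hi,len(q),q.mean(0), 'bbox mid on yaw axes')
col=rest[(h>.016)&(h<.024)]
x=np.cross([0,np.cos(0),0],n); ax=np.array([n[0],n[1],0]);
y=np.cross(n,[n[0],n[1],0]);y/=np.linalg.norm(y);x=np.cross(y,n)
uv=np.c_[(col-c)@x,(col-c)@y].astype(np.float32); (a,b),r=cv2.minEnclosingCircle(uv); cc=c+a*x+b*y; print('collar r',r,'foot',cc,'axis',n)
f=I; uv=np.c_[(U[I]-c)@x,(U[I]-c)@y].astype(np.float32); rc=cv2.minAreaRect(uv); print('face rect',rc,'centre',c+rc[0][0]*x+rc[0][1]*y)
b=np.array([.4515,-.2355]); m=(np.hypot(C[...,0]-b[0],C[...,1]-b[1])<.06)&(C[...,2]>.005)
q=C[m]; (X,Y),r=cv2.minEnclosingCircle(q[:,:2].astype(np.float32)); print('ring',X,Y,r,len(q),np.median(q[:,2]))
E
python3 blk.py; python3 go.py .4515 -.2355 .15 111
```

```text
n 26072 zmax 0.325312181300654
face? [-0.17316889  0.2837882   0.94312077] [ 0.49763295 -0.08740172  0.29836489] 2637 yaw -58.608262859297284 tilt 19.41756676745775
heights hist (array([ 381,  422,  386,  538,  688,  956, 1058, 1152,  823, 1188,  782,
        111,   29,    0,    0,    0,    0,    0,    0]), array([-3.0000000e-02, -2.5000000e-02, -2.0000000e-02, -1.5000000e-02,
       -1.0000000e-02, -5.0000000e-03,  6.9388939e-18,  5.0000000e-03,
        1.0000000e-02,  1.5000000e-02,  2.0000000e-02,  2.5000000e-02,
        3.0000000e-02,  3.5000000e-02,  4.0000000e-02,  4.5000000e-02,
        5.0000000e-02,  5.5000000e-02,  6.0000000e-02,  6.5000000e-02]))
0.01 0.024 2715 [ 0.48743576 -0.08669035  0.31441445] bbox mid on yaw axes
0.03 0.045 29 [ 0.47647708 -0.06512881  0.32143852] bbox mid on yaw axes
collar r 0.02784041315317154 foot [ 0.48633598 -0.07886936  0.29372321] axis [-0.17316889  0.2837882   0.94312077]
face rect ((0.0018355203792452812, -0.0012125670909881592), (0.02714596875011921, 0.03536063805222511), 79.48149108886719) centre [ 0.49776632 -0.08529239  0.29775467]
ring 0.4492080807685852 -0.23559662699699402 0.0234837606549263 912 0.010307182308553459
t 2.15 pos [ 0.4785 -0.0298  0.2307] yang 110.7 turn -0.006 shift cm [  9.88 -18.25   8.06] w 0.999 F [-0.3 -0.1 -0.5] tilt [-1.4e-03  5.0e-04 -1.0e+00]
```

The ring checks out: radius 23.5 mm, height 10 mm. The block fit latched onto the gripper fingers, so I'll cap the height.

```bash
sed -i 's/U=P\[P\[:,2\]>.03\]/U=P[(P[:,2]>.03)\&(P[:,2]<.14)]/; s/P=C\[m\];/P=C[m\&(C[...,2]<.14)];/' blk.py; python3 blk.py
```

```text
n 14067 zmax 0.11736277972814046
face? [-0.39016644 -0.16007253  0.90672319] [ 0.56053919 -0.01816165  0.06250983] 1448 yaw 22.306739415123836 tilt 24.943623606304428
heights hist (array([  0,   0,   0,   0,   0, 131,  35,   0,   0, 558, 716,   3,   3,
        46,   6,   7, 112,  90,   0]), array([-3.0000000e-02, -2.5000000e-02, -2.0000000e-02, -1.5000000e-02,
       -1.0000000e-02, -5.0000000e-03,  6.9388939e-18,  5.0000000e-03,
        1.0000000e-02,  1.5000000e-02,  2.0000000e-02,  2.5000000e-02,
        3.0000000e-02,  3.5000000e-02,  4.0000000e-02,  4.5000000e-02,
        5.0000000e-02,  5.5000000e-02,  6.0000000e-02,  6.5000000e-02]))
0.01 0.024 1274 [ 0.55269216 -0.02270623  0.08052742] bbox mid on yaw axes
0.03 0.045 55 [ 0.54424753 -0.02221936  0.09625553] bbox mid on yaw axes
0.045 0.07 209 [ 0.53949111 -0.02794208  0.11182917] bbox mid on yaw axes
collar r 0.02391429804265499 foot [ 0.56096107 -0.01969255  0.0624211 ] axis [-0.39016644 -0.16007253  0.90672319]
face rect ((4.501454532146454e-05, 0.001628722995519638), (0.06250571459531784, 0.06367376446723938), 0.14680473506450653) centre [ 0.56111963 -0.01968398  0.06249085]
ring 0.4492080807685852 -0.23559662699699402 0.0234837606549263 912 0.010307182308553459
```

```bash
python3 go.py .4492 -.2356 .07 112.3; python3 - <<'E'
from h import *
C=cloud('wrist'); z=C[...,2]; m=(z>.15)&(z<.4)
v=z[m]; print('lowest finger z pct',np.percentile(v,[.1,.5,1,2,5]).round(4))
E
python3 -m crank '[{"x":2,"y":-3.6,"z":2.5,"turn":-0.03},{"x":2,"y":-3.6,"z":3,"turn":0},{"x":2,"y":-3.6,"z":3,"turn":0},{"x":2,"y":-3.6,"z":3,"turn":0},{"x":2,"y":-3.6,"z":2.5,"turn":0}]' 64; python3 -m crank '[{"x":0,"y":0,"z":2,"turn":0},{"x":0,"y":0,"z":0,"turn":0}]'; python3 go.py .4492 -.2356 .003 112.3
python3 - <<'E'
from h import *
grab('wrist'); save('wrist','w2',s=1)
C=cloud('wrist'); z=C[...,2]; m=(z>.015)&(z<.4); v=z[m]; print(np.percentile(v,[.1,.5,1,2,5]).round(4))
b=np.array([.4492,-.2356]); m=(np.hypot(C[...,0]-b[0],C[...,1]-b[1])<.04)&(z>.006)&(z<.014)
q=C[m]; print('ring',cv2.minEnclosingCircle(q[:,:2].astype(np.float32)),len(q),np.median(q[:,2]))
E
```

```text
t 2.15 pos [ 0.4785 -0.0298  0.2307] yang 110.7 turn -0.028 shift cm [ 10.5  -17.95  16.06] w 0.999 F [-0.3 -0.1 -0.5] tilt [-1.4e-03  5.0e-04 -1.0e+00]
lowest finger z pct [0.2452 0.248  0.2503 0.2538 0.2625]
time: 2.65
tool_pos: [0.4539, -0.2302, 0.0913]
tool_rot: [-0.0, -0.197, 0.98, 0.001]
contact_force: [0.8, -0.5, 0.4]
gripper_width: 0.641
grasp_force: 0.0
time: 2.85
tool_pos: [0.4521, -0.2287, 0.0693]
tool_rot: [-0.002, -0.196, 0.981, 0.003]
contact_force: [-0.0, 0.6, 0.5]
gripper_width: 0.64
grasp_force: 0.0
t 2.85 pos [ 0.4521 -0.2287  0.0693] yang 112.5 turn 0.004 shift cm [ 0.51 -0.57  6.63] w 0.64 F [-0.   0.6  0.5] tilt [-0.006   0.0048 -1.    ]
[0.0163 0.0208 0.0791 0.0842 0.0962]
ring ((0.4496522843837738, -0.235725536942482), 0.023061703890562057) 2204 0.010386116106652521
```

View pics/w2.png

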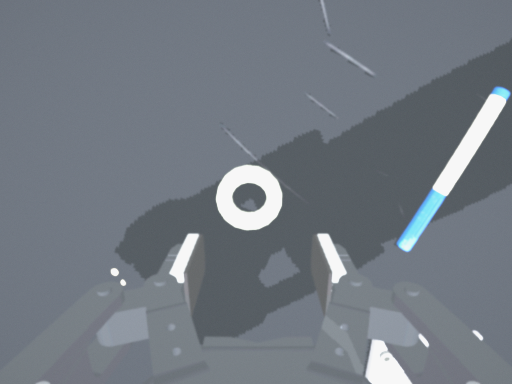

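```bash
python3 -m crank '[{"x":0.25,"y":-0.28,"z":1.5,"turn":0},{"x":0.25,"y":-0.29,"z":2,"turn":0},{"x":0,"y":0,"z":2,"turn":0},{"x":0,"y":0,"z":1,"turn":0},{"x":0,"y":0,"z":0.4,"turn":0}]'; python3 -m crank '[{"x":0,"y":0,"z":0,"turn":0}]';  python3 go.py .4495 -.2356 -.003 112.3; python3 - <<'E'
from h import *
grab('wrist'); C=cloud('wrist'); z=C[...,2]
# finger inner pads: points near tips
Rm=R.from_quat(np.roll(manip.state()['tool_rot'],-1)).as_matrix(); t=manip.state()['tool_pos']
L=(C-t)@Rm
m=(abs(L[...,1])>.024)&(abs(L[...,1])<.05)&(abs(L[...,0])<.012)&(C[...,2]>.004)&(C[...,2]<.04)
q=L[m]; print(len(q)); print('max tool z of tips',np.percentile(q[:,2],[90,95,98,99,100]).round(4))
E
```

```text
time: 3.4
tool_pos: [0.452, -0.2369, 0.0033]
tool_rot: [-0.0, -0.196, 0.981, 0.0]
contact_force: [-1.1, -0.0, -0.2]
gripper_width: 0.641
grasp_force: 0.0
time: 3.5
tool_pos: [0.4524, -0.2374, 0.0041]
tool_rot: [0.0, -0.196, 0.981, -0.0]
contact_force: [0.2, 0.7, -0.8]
gripper_width: 0.638
grasp_force: 0.0
t 3.5 pos [ 0.4524 -0.2374  0.0041] yang 112.6 turn 0.006 shift cm [0.2  0.28 0.71] w 0.638 F [ 0.2  0.7 -0.8] tilt [ 1.e-04 -1.e-04 -1.e+00]
2597
max tool z of tips [-0.0095 -0.0065 -0.005  -0.0045  0.0002]
```

```bash
python3 -m crank '[{"x":0.2,"y":0.25,"z":0.3,"turn":0},{"x":0,"y":0,"z":0.2,"turn":0},{"x":0,"y":0,"z":0,"turn":0}]'; python3 -m crank '[{"x":0,"y":0,"z":0,"turn":0},{"x":0,"y":0,"z":0,"turn":0},{"x":0,"y":0,"z":0,"turn":0},{"x":0,"y":0,"z":0,"turn":0},{"x":0,"y":0,"z":0,"turn":0}]' 40; python3 -m crank '[{"x":0,"y":0,"z":-2,"turn":0},{"x":0,"y":0,"z":-4,"turn":0},{"x":0,"y":0,"z":-4,"turn":0},{"x":0,"y":0,"z":-4,"turn":0},{"x":0,"y":0,"z":-3,"turn":0}]'; python3 - <<'E'
from h import *
grab('wrist'); save('wrist','w3'); C=cloud('wrist')
s=manip.state();Rm=R.from_quat(np.roll(s['tool_rot'],-1)).as_matrix(); t=s['tool_pos']
L=(C-t)@Rm; p=load('wrist')['p'].min(2)
m=(abs(L[...,1])<.021)&(abs(L[...,0])<.03)&(abs(L[...,2])<.02)
q=L[m]; print(len(q),q.min(0),q.max(0),np.median(q,0)); 
E
```

```text
time: 3.85
tool_pos: [0.4492, -0.2362, -0.0009]
tool_rot: [0.0, -0.196, 0.981, -0.0]
contact_force: [0.5, 0.3, 0.8]
gripper_width: 0.642
grasp_force: 0.0
time: 4.35
tool_pos: [0.4497, -0.2366, -0.0002]
tool_rot: [0.0, -0.196, 0.981, -0.0]
contact_force: [-1.3, 1.0, 6.1]
gripper_width: 0.503
grasp_force: 60.6
time: 4.85
tool_pos: [0.4498, -0.2367, 0.1717]
tool_rot: [0.001, -0.196, 0.981, -0.001]
contact_force: [0.9, -0.4, 0.0]
gripper_width: 0.504
grasp_force: 61.1
4827 [-0.02162256 -0.02099728 -0.01999974] [0.02407356 0.02099596 0.00532057] [ 0.00388118 -0.00031329 -0.00494339]
```

View pics/w3.png

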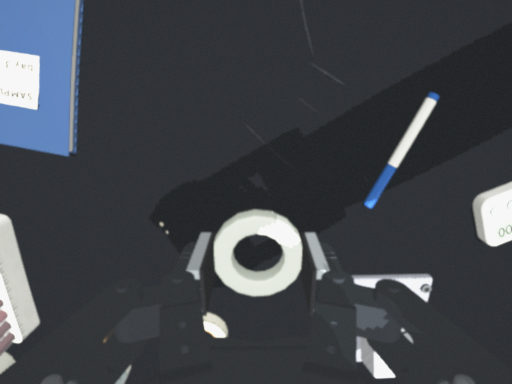

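The ring is held between both pads at (258,252). I'll measure its pose in the tool frame.

```bash
python3 - <<'E'
from h import *
C=cloud('wrist'); p=load('wrist')['p'].min(2)
s=manip.state();Rm=R.from_quat(np.roll(s['tool_rot'],-1)).as_matrix(); t=s['tool_pos']
L=(C-t)@Rm
m=(abs(L[...,1])<.022)&(abs(L[...,0])<.027)&(L[...,2]>-.015)&(L[...,2]<.015)&(p>110)
q=L[m]
print(np.histogram(q[:,2],np.arange(-.015,.0151,.002)))
i=q[:,2]<np.percentile(q[:,2],30)+.001
for _ in range(6):
    A=np.c_[q[:,:2],np.ones(len(q))]; c,*_=np.linalg.lstsq(A[i],q[i,2],rcond=None); i=abs(q[:,2]-A@c)<.0012
print('plane',c,'tilt deg about y',np.degrees(np.arctan(c[0])),'about x',np.degrees(np.arctan(c[1])),i.sum())
print('centre',cv2.minEnclosingCircle(q[i][:,:2].astype(np.float32)))
E
```

```text
(array([   5,    6,   11,    9, 2057, 1804,  276,  258,  186,   39,    2,
          0,    0,    0,    0]), array([-0.015, -0.013, -0.011, -0.009, -0.007, -0.005, -0.003, -0.001,
        0.001,  0.003,  0.005,  0.007,  0.009,  0.011,  0.013,  0.015]))
plane [-0.0049678  -0.00817216 -0.00504502] tilt deg about y -0.2846317765817412 about x -0.4682195684161253 3565
centre ((0.001514859963208437, 5.664955824613571e-05), 0.02487591840326786)
```

```bash
cat > hold.py <<'E'
from h import *
import sys
s=manip.state();Rm=R.from_quat(np.roll(s['tool_rot'],-1)).as_matrix(); t=s['tool_pos']
f=np.load('wrist.npz'); G=np.eye(4); G[:3,:3]=Rm; G[:3,3]=t
X=manip.camera_model('wrist')['world_to_cam']@G   # tool->cam
def local():
    C=cloud('wrist'); h=np.concatenate([C,np.ones(C.shape[:2]+(1,))],2); return (h@(np.linalg.inv(X)@f['T']).T)[...,:3]
if __name__=='__main__':
    L=local(); p=f['p'].min(2); print('tool z at picture',(np.linalg.inv(f['T'])@X)[:3,3],'now',t)
    m=(abs(L[...,1])<.022)&(abs(L[...,0])<.027)&(L[...,2]>-.02)&(L[...,2]<.015)&(p>110); q=L[m]
    i=q[:,2]<np.percentile(q[:,2],30)+.001
    for _ in range(6):
        A=np.c_[q[:,:2],np.ones(len(q))]; c,*_=np.linalg.lstsq(A[i],q[i,2],rcond=None); i=abs(q[:,2]-A@c)<.0012
    print('plane',c,'deg',np.degrees(np.arctan(c[:2])),i.sum(),cv2.minEnclosingCircle(q[i][:,:2].astype(np.float32)))
E
python3 hold.py; python3 go.py .5384 -.029 .16 112.3
```

```text
tool z at picture [ 0.44982352 -0.23664481  0.17167995] now [ 0.45218932 -0.23829422  0.17716529]
plane [-0.00067481 -0.00065251 -0.01052244] deg [-0.0386638  -0.03738617] 3690 ((-0.000620521605014801, 0.00011068815365433693), 0.023065481334924698)
t 4.9 pos [ 0.4522 -0.2383  0.1772] yang 112.6 turn 0.005 shift cm [-15.91  16.11   1.66] w 0.502 F [ 1.2 -0.7  3.1] tilt [ 0.0092 -0.0067 -0.9999]
```

Ring centre is within 0.6 mm of the TCP and level, with its underside level with the TCP. Moving above the nipple tip.

```bash
python3 go.py .5311 -.0319 .135 112.3; python3 -m crank '[{"x":-3,"y":3.2,"z":0,"turn":0},{"x":-3.1,"y":3.3,"z":0,"turn":0},{"x":-3.1,"y":3.3,"z":0,"turn":0},{"x":-3.1,"y":3.3,"z":0,"turn":0},{"x":-2.8,"y":3,"z":1,"turn":0}]'; python3 -m crank '[{"x":0,"y":0,"z":2,"turn":0},{"x":0,"y":0,"z":0,"turn":0},{"x":0,"y":0,"z":0,"turn":0}]';python3 go.py .5311 -.0319 .125 112.3
```

```text
t 4.9 pos [ 0.4522 -0.2383  0.1772] yang 112.6 turn 0.005 shift cm [-15.11  16.14   4.15] w 0.502 F [ 1.2 -0.7  3.1] tilt [ 0.0092 -0.0067 -0.9999]
time: 5.4
tool_pos: [0.5282, -0.0278, 0.16]
tool_rot: [0.002, -0.196, 0.981, -0.001]
contact_force: [2.4, -1.6, -0.1]
gripper_width: 0.503
grasp_force: 61.1
time: 5.7
tool_pos: [0.5262, -0.0297, 0.1382]
tool_rot: [-0.001, -0.196, 0.981, 0.0]
contact_force: [-0.3, 0.5, 0.3]
gripper_width: 0.497
grasp_force: 61.1
t 5.7 pos [ 0.5262 -0.0297  0.1382] yang 112.6 turn 0.005 shift cm [-0.37 -0.39  1.32] w 0.497 F [-0.3  0.5  0.3] tilt [-1.8e-03  2.0e-04 -1.0e+00]
```

```bash
python3 -m crank '[{"x":-0.35,"y":-0.38,"z":0.5,"turn":0},{"x":0,"y":0,"z":0.5,"turn":0},{"x":0,"y":0,"z":0,"turn":0},{"x":0,"y":0,"z":0,"turn":0}]' >/dev/null;python3 go.py .5311 -.0319 .125 112.3; python3 - <<'E'
from h import *
grab('wrist'); save('wrist','w4',box=(130,110,390,300),s=3)
E
python3 hold.py;python3 go.py .5311 -.0319 .125 112.3
```

```text
t 6.1 pos [ 0.5315 -0.0322  0.129 ] yang 112.5 turn 0.004 shift cm [0.03 0.04 0.4 ] w 0.503 F [-0.1 -1.  -0.9] tilt [-1.e-04  0.e+00 -1.e+00]
tool z at picture [ 0.53151431 -0.03219407  0.12901689] now [ 0.53161152 -0.03209068  0.12917862]
plane [-0.00044425  0.00055677 -0.01050758] deg [-0.02545375  0.03190036] 3657 ((-0.000477775523904711, 0.00032292099785991013), 0.02305637113749981)
t 6.15 pos [ 0.5316 -0.0321  0.1292] yang 112.5 turn 0.004 shift cm [0.04 0.04 0.42] w 0.501 F [ 0.4  0.3 -0.6] tilt [ 2.e-04 -1.e-04 -1.e+00]
```

View pics/w4.png

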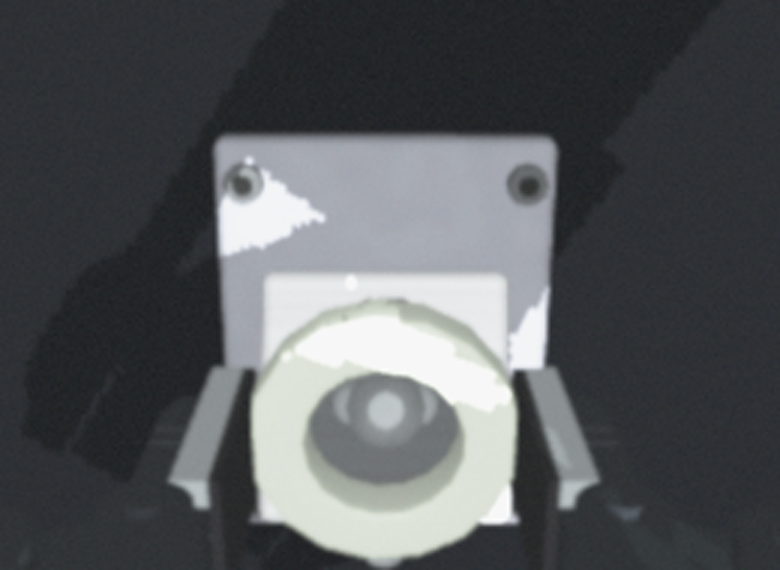

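The nipple tip at (385,410) sits centred left–right in the hole, so I'll go down along the axis.

```bash
python3 -m crank '[{"x":-0.38,"y":0.04,"z":0.9,"turn":0},{"x":-0.38,"y":0,"z":0.9,"turn":0},{"x":-0.38,"y":0,"z":0.9,"turn":0},{"x":-0.26,"y":0,"z":0.4,"turn":0},{"x":0,"y":0,"z":0,"turn":0}]'; python3 -m crank '[{"x":-0.19,"y":0,"z":0.41,"turn":0},{"x":-0.19,"y":0,"z":0.41,"turn":0},{"x":0,"y":0,"z":0,"turn":0}]'; python3 - <<'E'
from h import *
F=np.array([.561,-.0197,.0624]);a=np.array([-.390,-.160,.907])
s=manip.state();Rm=R.from_quat(np.roll(s['tool_rot'],-1)).as_matrix();c=s['tool_pos']+Rm@[-.0005,.0002,-.0055]
h=(c-F)@a; print('s',h,'off in tool axes',Rm.T@(c-F-h*a), s['contact_force'])
E
```

```text
time: 6.65
tool_pos: [0.5438, -0.0256, 0.0965]
tool_rot: [-0.001, -0.196, 0.981, 0.0]
contact_force: [0.6, 0.4, 0.0]
gripper_width: 0.498
grasp_force: 61.1
time: 6.95
tool_pos: [0.5477, -0.0244, 0.0892]
tool_rot: [-0.0, -0.196, 0.981, 0.0]
contact_force: [-0.5, -0.2, 0.2]
gripper_width: 0.501
grasp_force: 61.2
s 0.034984624134525154 off in tool axes [-0.00121113  0.00091977 -0.00054735] [-0.5155219  -0.22601105  0.16570609]
```

```bash
python3 -m crank '[{"x":-0.06,"y":-0.06,"z":0.22,"turn":0},{"x":-0.08,"y":0,"z":0.21,"turn":0},{"x":0,"y":0,"z":0,"turn":0}]'; python3 -m crank '[{"x":-0.09,"y":0,"z":0.2,"turn":0},{"x":0,"y":0,"z":0,"turn":0}]'; python3 - <<'E'
from h import *
grab('wrist')
E
python3 hold.py
```

```text
time: 7.25
tool_pos: [0.5492, -0.0245, 0.0858]
tool_rot: [-0.0, -0.196, 0.981, 0.0]
contact_force: [-4.5, 1.0, 5.0]
gripper_width: 0.502
grasp_force: 61.6
time: 7.45
tool_pos: [0.5499, -0.0242, 0.0838]
tool_rot: [-0.001, -0.196, 0.981, 0.0]
contact_force: [-4.8, 0.1, 5.4]
gripper_width: 0.497
grasp_force: 61.8
tool z at picture [ 0.54987196 -0.0242      0.08381609] now [ 0.54986176 -0.02420953  0.08391892]
plane [ 0.05780807 -0.00305138 -0.0105476 ] deg [ 3.30847622 -0.17483037] 3815 ((-0.0009117858135141432, -8.259513560915366e-05), 0.02361936867237091)
```

The ring is pivoting flat in the grip, as intended. A little farther, then release.

```bash
python3 -m crank '[{"x":-0.05,"y":0,"z":0.17,"turn":0},{"x":-0.05,"y":0,"z":0.17,"turn":0},{"x":0,"y":0,"z":0,"turn":0}]'; python3 - <<'E'
from h import *
grab('wrist')
E
python3 hold.py
```

```text
time: 7.8
tool_pos: [0.5509, -0.0238, 0.0809]
tool_rot: [-0.0, -0.196, 0.981, 0.0]
contact_force: [-6.5, 1.6, 7.9]
gripper_width: 0.503
grasp_force: 62.0
tool z at picture [ 0.55090229 -0.02380996  0.08089149] now [ 0.55088943 -0.023819    0.08098764]
plane [ 0.07654715 -0.00420072 -0.01050865] deg [ 4.37729223 -0.24068183] 3762 ((-0.0008990474743768573, 4.524622272583656e-05), 0.023719504475593567)
```

```bash
python3 -m crank '[{"x":0,"y":0,"z":0,"turn":0},{"x":0,"y":0,"z":0,"turn":0},{"x":0,"y":0,"z":0,"turn":0}]' 75;  python3 -m crank '[{"x":0.4,"y":0,"z":-1,"turn":0},{"x":1.3,"y":0,"z":-3,"turn":0},{"x":2,"y":0,"z":-4,"turn":0},{"x":0,"y":0,"z":-3,"turn":0},{"x":0,"y":0,"z":0,"turn":0}]'; cat > ringfit.py <<'E'
from h import *
grab('wrist'); C=cloud('wrist')
F=np.array([.561,-.0197,.0624]);a=np.array([-.390,-.160,.907]);a/=np.linalg.norm(a)
y=np.array([-.379,.925,0]);x=np.cross(y,a)
D=C-F; L=np.dstack([D@x,D@y,D@a]); r=np.hypot(L[...,0],L[...,1])
m=(r>.014)&(r<.022)&(L[...,2]>.012)&(L[...,2]<.05); q=L[m]
i=np.ones(len(q),bool)
for _ in range(6):
    A=np.c_[q[:,:2],np.ones(len(q))]; c,*_=np.linalg.lstsq(A[i],q[i,2],rcond=None); i=abs(q[:,2]-A@c)<max(.0012,np.std((q[:,2]-A@c)[i]))
print('ring plane in nipple axes: deg',np.degrees(np.arctan(c[:2])),'height',c[2],i.sum(),len(q))
m=(r<.026)&(L[...,2]>.027)&(L[...,2]<.032)
print('circle',cv2.minEnclosingCircle(L[m][:,:2].astype(np.float32)))
t=L[(r<.008)&(L[...,2]>.054)]; print('tip',np.median(t,0),len(t))
E
python3 ringfit.py; python3 -c "
from h import *
save('wrist','w5',s=1.5)"
```

```text
time: 8.15
tool_pos: [0.5513, -0.0239, 0.0799]
tool_rot: [0.0, -0.196, 0.981, -0.0]
contact_force: [0.3, 0.0, 0.2]
gripper_width: 0.749
grasp_force: 0.0
time: 8.65
tool_pos: [0.5198, -0.039, 0.1969]
tool_rot: [0.005, -0.196, 0.981, -0.002]
contact_force: [0.2, 0.3, 0.0]
gripper_width: 0.75
grasp_force: 0.0
ring plane in nipple axes: deg [-0.1838626  -0.15765865] height 0.030066073953936324 709 1110
circle ((-0.004769762512296438, -0.00018069219368044287), 0.022740207612514496)
tip [-9.81703051e-05  1.67697955e-04  5.67853764e-02] 157
```

View pics/w5.png

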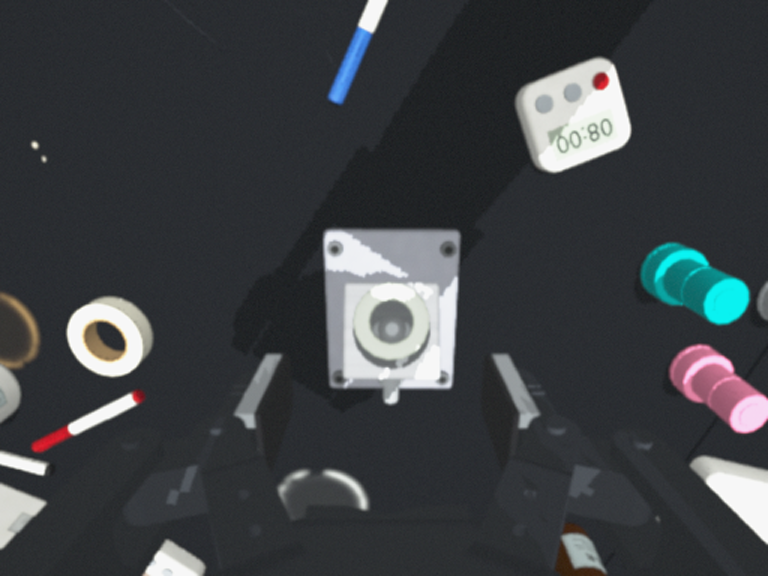

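The ring lies flat on the collar: upper face 30.07 mm above the foot, tilt 0.2°. It has slid 5 mm downhill within its clearance, as expected. In the picture it sits round the nipple at (391,325). On to the coupler.

```bash
python3 go.py .434 .268 .16 112.3; python3 -m crank '[{"x":0,"y":4.6,"z":0,"turn":0},{"x":0,"y":4.7,"z":0,"turn":0},{"x":0,"y":4.7,"z":0,"turn":0},{"x":0,"y":4.7,"z":0,"turn":0},{"x":0,"y":4.7,"z":0,"turn":0}]' 70; python3 -m crank '[{"x":0,"y":4.6,"z":0.5,"turn":0},{"x":-0.7,"y":3.8,"z":1,"turn":0},{"x":-1,"y":0,"z":1,"turn":0},{"x":0,"y":0,"z":0.5,"turn":0},{"x":0,"y":0,"z":0,"turn":0}]'; python3 go.py .434 .268 .16 112.3;  python3 - <<'E'
from h import *
grab('wrist'); save('wrist','w6'); C=cloud('wrist')
p=load('wrist')['p'].astype(int); sat=p.max(2)-p.min(2)
m=(np.hypot(C[...,0]-.434,C[...,1]-.268)<.035)&(C[...,2]>.069)&(C[...,2]<.078)&(sat<50)
q=C[m]; print('top',len(q),cv2.minEnclosingCircle(q[:,:2].astype(np.float32)),np.median(q[:,2]),q[:,:2].mean(0))
m=(np.hypot(C[...,0]-.434,C[...,1]-.268)<.045)&(C[...,2]>.019)&(C[...,2]<.024)&(sat<50)
q=C[m]; print('shoulder',len(q),cv2.minEnclosingCircle(q[:,:2].astype(np.float32)) if len(q) else 0)
E
```

```text
t 8.7 pos [ 0.5186 -0.0386  0.194 ] yang 112.6 turn 0.005 shift cm [-3.79 31.59  3.29] w 0.749 F [ 0.3 -1.  -0.3] tilt [ 0.0069 -0.0015 -1.    ]
time: 9.2
tool_pos: [0.4254, 0.1793, 0.1887]
tool_rot: [-0.001, -0.196, 0.981, -0.0]
contact_force: [1.5, -0.2, 0.4]
gripper_width: 0.701
grasp_force: 0.0
time: 9.7
tool_pos: [0.4093, 0.2614, 0.158]
tool_rot: [-0.002, -0.196, 0.981, -0.001]
contact_force: [0.2, -1.0, -0.9]
gripper_width: 0.7
grasp_force: 0.0
t 9.7 pos [0.4093 0.2614 0.158 ] yang 112.6 turn 0.005 shift cm [-2.53 -0.33 -0.21] w 0.7 F [ 0.2 -1.  -0.9] tilt [-0.0038 -0.0018 -1.    ]
top 1080 ((0.4356880187988281, 0.2792210578918457), 0.016063226386904716) 0.07262463580309507 [0.43510278 0.27866368]
shoulder 478 ((0.4354107081890106, 0.2789838910102844), 0.02184411510825157)
```

View pics/w6.png

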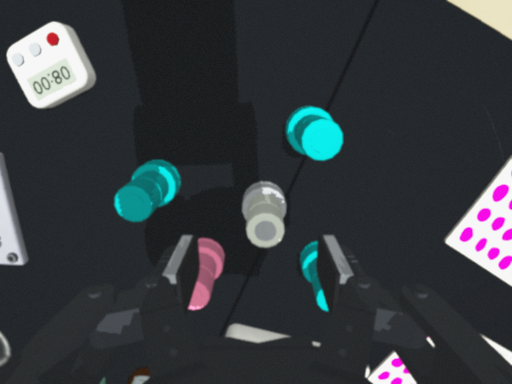

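The white coupler is at px (265,225), located at (0.4356, 0.2791) with radius 16 mm and height 72.6 mm, which fits. The turquoise and pink parts keep clear of the fingers. Descending.

```bash
python3 go.py .4356 .2791 .047 112.3; python3 -m crank '[{"x":-1.5,"y":0.3,"z":1,"turn":0.005},{"x":-1.55,"y":0.33,"z":1.5,"turn":0},{"x":0,"y":0,"z":2,"turn":0},{"x":0,"y":0,"z":0,"turn":0}]' 52; python3 go.py .4356 .2791 .047 112.3
```

```text
t 9.75 pos [0.4099 0.2613 0.1589] yang 112.5 turn 0.004 shift cm [-3.08  0.68 11.19] w 0.7 F [ 0.5 -0.9  0.6] tilt [-0.0023 -0.0012 -1.    ]
time: 10.15
tool_pos: [0.4349, 0.2779, 0.1125]
tool_rot: [-0.003, -0.192, 0.981, -0.001]
contact_force: [-0.3, -0.2, -0.9]
gripper_width: 0.524
grasp_force: 0.0
t 10.15 pos [0.4349 0.2779 0.1125] yang 112.2 turn -0.002 shift cm [-0.15  0.09  6.55] w 0.524 F [-0.3 -0.2 -0.9] tilt [-0.0051 -0.0023 -1.    ]
```

```bash
python3 -m crank '[{"x":-0.1,"y":0.08,"z":2,"turn":0},{"x":0,"y":0,"z":3,"turn":0},{"x":0,"y":0,"z":1.5,"turn":0},{"x":0,"y":0,"z":0,"turn":0},{"x":0,"y":0,"z":0,"turn":0}]'; python3 go.py .4356 .2791 .047 112.3; python3 -m crank '[{"x":0,"y":0,"z":0,"turn":0},{"x":0,"y":0,"z":0,"turn":0},{"x":0,"y":0,"z":0,"turn":0},{"x":0,"y":0,"z":0,"turn":0}]' 25 ; python3 -m crank '[{"x":0,"y":0,"z":-2,"turn":0},{"x":0,"y":0,"z":-4,"turn":0},{"x":0,"y":0,"z":-4,"turn":0},{"x":0,"y":0,"z":-3,"turn":0},{"x":0,"y":0,"z":0,"turn":0}]'; python3 go.py .5 0 .16 112.3
```

```text
time: 10.65
tool_pos: [0.4374, 0.2806, 0.051]
tool_rot: [0.0, -0.193, 0.981, 0.0]
contact_force: [-0.0, 0.8, 0.5]
gripper_width: 0.523
grasp_force: 0.0
t 10.65 pos [0.4374 0.2806 0.051 ] yang 112.3 turn -0.001 shift cm [ 0.22 -0.07  0.4 ] w 0.523 F [-0.   0.8  0.5] tilt [ 7.e-04  4.e-04 -1.e+00]
time: 11.05
tool_pos: [0.4384, 0.2811, 0.0522]
tool_rot: [0.002, -0.193, 0.981, 0.0]
contact_force: [-0.5, -2.1, 6.3]
gripper_width: 0.349
grasp_force: 59.5
time: 11.55
tool_pos: [0.4397, 0.2822, 0.186]
tool_rot: [0.005, -0.193, 0.981, 0.001]
contact_force: [0.9, -0.8, -1.6]
gripper_width: 0.351
grasp_force: 59.9
t 11.55 pos [0.4397 0.2822 0.186 ] yang 112.3 turn 0.0 shift cm [  5.16 -28.4    2.53] w 0.351 F [ 0.9 -0.8 -1.6] tilt [ 0.0096  0.0047 -0.9999]
```

```bash
cat > cap.py <<'E'
from h import *
grab('wrist')
import hold
L=hold.local(); p=load('wrist')['p'].astype(int); sat=p.max(2)-p.min(2)
Ti=np.linalg.inv(load('wrist')['T'])
# coupler surface: fit closed top as plane + circle, by best inlier count near the pads
m=(abs(L[...,1])<.0155)&(abs(L[...,0])<.045)&(L[...,2]>-.05)&(L[...,2]<.07)&(sat<60)&(p.min(2)>70)
q=L[m]
rng=np.random.default_rng(1); best=0
for ny in range(3000):
    a=q[rng.choice(len(q),3,False)]; n=np.cross(a[1]-a[0],a[2]-a[0]); l=np.linalg.norm(n)
    if l<2e-5: continue
    n/=l; n*=-np.sign(n[2])
    if abs(n[1])>.1 or n[2]>-.8 or n[0]<-.15: continue
    i=(abs((q-a[0])@n)<.0007)
    if i.sum()>best: best=i.sum(); I=i
Q=q[I]; c=Q.mean(0); n=np.linalg.svd(Q-c)[2][2]; n*=-np.sign(n[2])
print('top pts',best,'normal(tool)',n.round(4),'lean deg',np.degrees(np.arctan2(n[0],-n[2])).round(2),np.degrees(np.arcsin(n[1])).round(2))
e2=np.cross(n,[0,1,0]);e2/=np.linalg.norm(e2);e1=np.cross(e2,n)
uv=np.c_[(Q-c)@e1,(Q-c)@e2].astype(np.float32);d=np.linalg.norm(uv-np.median(uv,0),axis=1)
(a,b),r=cv2.minEnclosingCircle(uv[d<.017]); T=c+a*e1+b*e2; M=T-.072*n
s=manip.state(); G=hold.Rm
print('r',r,'top centre(tool)',T.round(4),'mouth(tool)',M.round(4))
F=np.array([.561,-.0197,.0624]);A=np.array([-.390,-.160,.907]);A/=np.linalg.norm(A)
Mw=hold.t+G@M; h=(Mw-F)@A; print('mouth height s',h.round(4),'off axis, tool axes',(G.T@(Mw-F-h*A)).round(4),'axis angle to nipple',np.degrees(np.arccos((G@n)@A)).round(2),'t',s['time'],'F',s['contact_force'].round(1),'tcp',s['tool_pos'].round(4),'gf',s['grasp_force'])
E
python3 cap.py
```

```text
top pts 2287 normal(tool) [-0.0076  0.0098 -0.9999] lean deg -0.44 0.56
r 0.01587139256298542 top centre(tool) [ 0.003   0.0003 -0.0206] mouth(tool) [ 0.0035 -0.0004  0.0514]
mouth height s 0.0635 off axis, tool axes [-0.0243  0.3249 -0.011 ] axis angle to nipple 25.06 t 11.6 F [ 0.3 -0.8 -2.3] tcp [0.4382 0.2815 0.1827] gf 59.868627190589905
```

The coupler is held upright, within 0.6°. Carrying it over the nipple.

```bash
python3 go.py .5433 -.0265 .185 112.3; python3 -m crank '[{"x":0,"y":-4.5,"z":-0.2,"turn":0},{"x":-0.2,"y":-4.7,"z":0,"turn":0},{"x":-0.4,"y":-4.7,"z":0,"turn":0},{"x":-0.4,"y":-4.7,"z":0,"turn":0},{"x":-0.4,"y":-4.7,"z":0,"turn":0}]'; python3 -m crank '[{"x":-0.4,"y":-4.6,"z":0,"turn":0},{"x":-0.4,"y":-3,"z":0,"turn":0},{"x":0,"y":-1,"z":0,"turn":0},{"x":0,"y":0,"z":0,"turn":0},{"x":0,"y":0,"z":0,"turn":0}]'; python3 go.py .5433 -.0265 .185 112.3
```

```text
t 11.6 pos [0.4382 0.2815 0.1827] yang 112.3 turn 0.0 shift cm [  1.96 -32.48  -0.26] w 0.349 F [ 0.3 -0.8 -2.3] tilt [ 0.0048  0.0025 -1.    ]
time: 12.1
tool_pos: [0.5372, 0.0688, 0.179]
tool_rot: [-0.002, -0.193, 0.981, 0.001]
contact_force: [0.7, 0.6, -1.8]
gripper_width: 0.352
grasp_force: 60.1
time: 12.6
tool_pos: [0.5771, -0.0051, 0.1804]
tool_rot: [-0.001, -0.194, 0.981, 0.001]
contact_force: [-0.4, 0.8, -1.3]
gripper_width: 0.355
grasp_force: 60.1
t 12.6 pos [ 0.5771 -0.0051  0.1804] yang 112.3 turn 0.0 shift cm [ 3.94 -0.7  -0.46] w 0.355 F [-0.4  0.8 -1.3] tilt [-0.003   0.0012 -1.    ]
```

```bash
python3 -m crank '[{"x":1.9,"y":-0.35,"z":-0.3,"turn":0},{"x":2.05,"y":-0.35,"z":-0.2,"turn":0},{"x":0,"y":0,"z":0,"turn":0},{"x":0,"y":0,"z":0,"turn":0},{"x":0,"y":0,"z":0,"turn":0}]'; python3 go.py .5433 -.0265 .1594 112.3; python3 cap.py
```

```text
time: 13.1
tool_pos: [0.5445, -0.0265, 0.187]
tool_rot: [0.0, -0.194, 0.981, 0.0]
contact_force: [-0.9, -0.5, -1.6]
gripper_width: 0.347
grasp_force: 60.2
t 13.1 pos [ 0.5445 -0.0265  0.187 ] yang 112.4 turn 0.001 shift cm [0.11 0.04 2.76] w 0.347 F [-0.9 -0.5 -1.6] tilt [ 2.e-04  4.e-04 -1.e+00]
top pts 2212 normal(tool) [-0.011   0.0106 -0.9999] lean deg -0.63 0.61
r 0.01586904749274254 top centre(tool) [ 0.0028  0.0002 -0.0205] mouth(tool) [ 0.0036 -0.0005  0.0515]
mouth height s 0.0753 off axis, tool axes [-0.0103 -0.0007 -0.0048] axis angle to nipple 25.55 t 13.15 F [-0.3  0.3 -2.8] tcp [ 0.5446 -0.0266  0.187 ] gf 60.185261964797974
```

```bash
python3 -m crank '[{"x":0.1,"y":0.05,"z":1,"turn":0},{"x":0,"y":0,"z":1,"turn":0},{"x":0,"y":0,"z":0.5,"turn":0},{"x":-0.05,"y":0,"z":0.35,"turn":0},{"x":0,"y":0,"z":0,"turn":0}]'; python3 cap.py
```

```text
time: 13.65
tool_pos: [0.5436, -0.0272, 0.1577]
tool_rot: [-0.001, -0.193, 0.981, 0.0]
contact_force: [-0.2, 1.1, -1.6]
gripper_width: 0.352
grasp_force: 60.2
top pts 2305 normal(tool) [-0.0059  0.0142 -0.9999] lean deg -0.34 0.82
r 0.016172099858522415 top centre(tool) [ 0.0035  0.0002 -0.0206] mouth(tool) [ 0.0039 -0.0008  0.0514]
mouth height s 0.0499 off axis, tool axes [ 0.0018 -0.0012  0.0008] axis angle to nipple 25.31 t 13.7 F [-0.4 -0.1 -2. ] tcp [ 0.5437 -0.0273  0.1582] gf 60.18468618392944
```

```bash
python3 -m crank '[{"x":0.3,"y":0.08,"z":0.02,"turn":0},{"x":0.4,"y":0,"z":0.04,"turn":0},{"x":0.4,"y":0,"z":0.06,"turn":0},{"x":0,"y":0,"z":0,"turn":0}]'; python3 cap.py
```

```text
time: 14.1
tool_pos: [0.5351, -0.0303, 0.1588]
tool_rot: [0.003, -0.193, 0.981, 0.0]
contact_force: [5.8, 3.6, -2.9]
gripper_width: 0.349
grasp_force: 59.8
top pts 2291 normal(tool) [ 0.0949  0.0082 -0.9955] lean deg 5.45 0.47
r 0.016018090769648552 top centre(tool) [ 0.0029  0.0001 -0.0204] mouth(tool) [-0.0039 -0.0005  0.0513]
mouth height s 0.0509 off axis, tool axes [ 0.0022 -0.0005  0.001 ] axis angle to nipple 19.1 t 14.15 F [ 4.7  2.4 -2.2] tcp [ 0.5352 -0.0302  0.1588] gf 59.76721465587616
```

The pivoting works (5.5° so far, at 6 N). Continuing along the arc.

```bash
python3 -m crank '[{"x":0.4,"y":0,"z":0.08,"turn":0},{"x":0.4,"y":0,"z":0.09,"turn":0},{"x":0.4,"y":0,"z":0.11,"turn":0},{"x":0,"y":0,"z":0,"turn":0}]'; python3 cap.py
```

```text
time: 14.55
tool_pos: [0.5246, -0.0346, 0.1564]
tool_rot: [0.004, -0.193, 0.981, 0.0]
contact_force: [7.2, 4.1, -3.0]
gripper_width: 0.349
grasp_force: 59.7
top pts 2354 normal(tool) [ 0.2353  0.0037 -0.9719] lean deg 13.61 0.21
r 0.01623968593776226 top centre(tool) [ 0.0025  0.0001 -0.0196] mouth(tool) [-0.0144 -0.0001  0.0503]
mouth height s 0.05 off axis, tool axes [ 0.0034 -0.0002  0.0015] axis angle to nipple 10.83 t 14.6 F [ 7.4  4.3 -3. ] tcp [ 0.5247 -0.0346  0.1564] gf 59.69598054885864
```

```bash
python3 -m crank '[{"x":0.35,"y":0,"z":0.12,"turn":0},{"x":0.35,"y":0,"z":0.13,"turn":0},{"x":0,"y":0,"z":0,"turn":0}]'; python3 cap.py
```

```text
time: 14.9
tool_pos: [0.5177, -0.0374, 0.1538]
tool_rot: [0.004, -0.193, 0.981, -0.0]
contact_force: [5.2, 2.8, -0.9]
gripper_width: 0.351
grasp_force: 59.7
top pts 2365 normal(tool) [ 0.3413  0.0118 -0.9399] lean deg 19.95 0.68
r 0.01612408272922039 top centre(tool) [ 0.0013  0.0002 -0.0193] mouth(tool) [-0.0233 -0.0007  0.0484]
mouth height s 0.049 off axis, tool axes [ 0.0025 -0.0007  0.0012] axis angle to nipple 4.64 t 14.95 F [ 6.4  3.6 -1.3] tcp [ 0.5177 -0.0374  0.1539] gf 59.7431355714798
```

```bash
python3 -m crank '[{"x":0.3,"y":0,"z":0.13,"turn":0},{"x":0.28,"y":0,"z":0.13,"turn":0},{"x":0,"y":0,"z":0,"turn":0}]'; python3 cap.py
```

```text
time: 15.25
tool_pos: [0.5132, -0.0393, 0.1516]
tool_rot: [0.005, -0.193, 0.981, 0.0]
contact_force: [8.0, 5.0, -3.0]
gripper_width: 0.348
grasp_force: 59.7
top pts 2366 normal(tool) [ 0.3928  0.0019 -0.9196] lean deg 23.13 0.11
r 0.0163132157176733 top centre(tool) [-0.0002  0.0003 -0.0196] mouth(tool) [-0.0285  0.0002  0.0466]
mouth height s 0.0484 off axis, tool axes [0.0023 0.0001 0.001 ] axis angle to nipple 1.26 t 15.3 F [ 7.5  4.6 -2. ] tcp [ 0.5132 -0.0393  0.1516] gf 59.69997704029083
```

```bash
python3 -m crank '[{"x":0.2,"y":0,"z":0.09,"turn":0},{"x":0,"y":0,"z":0,"turn":0},{"x":-0.25,"y":0,"z":-0.1,"turn":0},{"x":0,"y":0,"z":0,"turn":0}]'; python3 cap.py
```

```text
time: 15.7
tool_pos: [0.5126, -0.0396, 0.1514]
tool_rot: [0.003, -0.193, 0.981, -0.0]
contact_force: [3.4, 2.0, -1.5]
gripper_width: 0.356
grasp_force: 59.8
top pts 2327 normal(tool) [ 0.4184  0.0098 -0.9082] lean deg 24.73 0.56
r 0.016312479972839355 top centre(tool) [-0.0004  0.0004 -0.0194] mouth(tool) [-0.0305 -0.0003  0.046 ]
mouth height s 0.0482 off axis, tool axes [ 0.0014 -0.0003  0.0007] axis angle to nipple 0.64 t 15.75 F [5.1 3.  0.1] tcp [ 0.5125 -0.0396  0.1513] gf 59.80596721172333
```

Aligned to 0.6°. Now pressing along the nipple axis.

```bash
python3 -m crank '[{"x":-0.22,"y":0.02,"z":0.2,"turn":0},{"x":-0.12,"y":0,"z":0.27,"turn":0},{"x":-0.12,"y":0,"z":0.27,"turn":0},{"x":0,"y":0,"z":0,"turn":0}]'; python3 cap.py
```

```text
time: 16.15
tool_pos: [0.5159, -0.038, 0.1424]
tool_rot: [0.001, -0.193, 0.981, -0.0]
contact_force: [6.0, 1.1, 1.5]
gripper_width: 0.35
grasp_force: 60.1
top pts 2387 normal(tool) [ 0.4174  0.0077 -0.9087] lean deg 24.67 0.44
r 0.016386426985263824 top centre(tool) [-0.0007  0.0002 -0.0196] mouth(tool) [-0.0307 -0.0003  0.0459]
mouth height s 0.0386 off axis, tool axes [ 0.0016 -0.0002  0.0007] axis angle to nipple 0.51 t 16.2 F [5.7 1.6 1.1] tcp [ 0.5159 -0.038   0.1424] gf 60.071983337402344
```

```bash
python3 -m crank '[{"x":-0.25,"y":0.02,"z":0.15,"turn":0},{"x":-0.12,"y":0,"z":0.26,"turn":0},{"x":-0.12,"y":0,"z":0.26,"turn":0},{"x":0,"y":0,"z":0,"turn":0}]'; python3 cap.py
```

```text
time: 16.6
tool_pos: [0.5196, -0.0361, 0.135]
tool_rot: [-0.0, -0.193, 0.981, -0.0]
contact_force: [3.4, 0.2, 2.6]
gripper_width: 0.352
grasp_force: 60.1
top pts 2342 normal(tool) [ 0.4128  0.0055 -0.9108] lean deg 24.38 0.32
r 0.016347957774996758 top centre(tool) [-0.0005  0.0004 -0.0195] mouth(tool) [-0.0302  0.      0.0461]
mouth height s 0.0302 off axis, tool axes [0.0016 0.0005 0.0007] axis angle to nipple 0.64 t 16.65 F [3.9 0.7 1.6] tcp [ 0.5196 -0.0361  0.1352] gf 60.08531212806702
```

```bash
python3 -m crank '[{"x":-0.14,"y":-0.02,"z":0.18,"turn":0},{"x":-0.09,"y":0,"z":0.18,"turn":0},{"x":0,"y":0,"z":0,"turn":0}]'; python3 cap.py
```

```text
time: 16.95
tool_pos: [0.5212, -0.0355, 0.1319]
tool_rot: [-0.001, -0.193, 0.981, -0.0]
contact_force: [0.9, -0.0, 5.6]
gripper_width: 0.349
grasp_force: 60.5
top pts 2372 normal(tool) [ 0.4099  0.0082 -0.9121] lean deg 24.2 0.47
r 0.01610749587416649 top centre(tool) [ 0.0002  0.0001 -0.0193] mouth(tool) [-0.0294 -0.0005  0.0464]
mouth height s 0.0266 off axis, tool axes [ 0.0022 -0.0001  0.001 ] axis angle to nipple 0.93 t 17.0 F [0.  0.6 4.7] tcp [ 0.5213 -0.0355  0.1319] gf 60.45627236366272
```

```bash
python3 -m crank '[{"x":-0.13,"y":0,"z":0.18,"turn":0},{"x":-0.11,"y":0,"z":0.18,"turn":0},{"x":0,"y":0,"z":0,"turn":0},{"x":0,"y":0,"z":0,"turn":0}]'; python3 cap.py
```

```text
time: 17.4
tool_pos: [0.5231, -0.0348, 0.1288]
tool_rot: [-0.001, -0.193, 0.981, -0.0]
contact_force: [-3.0, -0.8, 8.9]
gripper_width: 0.35
grasp_force: 60.7
top pts 2385 normal(tool) [ 0.4105  0.0057 -0.9118] lean deg 24.24 0.32
r 0.016004493460059166 top centre(tool) [-0.      0.0001 -0.0194] mouth(tool) [-0.0296 -0.0003  0.0463]
mouth height s 0.023 off axis, tool axes [0.0017 0.0001 0.0008] axis angle to nipple 0.9 t 17.45 F [-3.1 -1.8  7.3] tcp [ 0.5231 -0.0348  0.1288] gf 60.70780277252197
```

```bash
python3 -m crank '[{"x":-0.07,"y":0,"z":0.14,"turn":0},{"x":0,"y":0,"z":0,"turn":0},{"x":0,"y":0,"z":0,"turn":0},{"x":0,"y":0,"z":0,"turn":0}]'; python3 cap.py; python3 - <<'E'
from h import *
grab('scene'); a=load('scene')['p'][170:260,230:330]; b=load('wrist')['p'][150:384,130:390]
cv2.imwrite('pics/fin.png',np.hstack([cv2.resize(a,(440,396),interpolation=2),cv2.resize(b,(360,396*1),interpolation=2)])[...,::-1])
E
```

```text
time: 17.85
tool_pos: [0.5237, -0.0346, 0.1276]
tool_rot: [-0.001, -0.193, 0.981, -0.0]
contact_force: [-4.2, -0.6, 9.8]
gripper_width: 0.352
grasp_force: 60.8
top pts 2371 normal(tool) [ 0.4109  0.0071 -0.9117] lean deg 24.26 0.41
r 0.016022643074393272 top centre(tool) [-0.0001  0.0001 -0.0194] mouth(tool) [-0.0297 -0.0004  0.0462]
mouth height s 0.0216 off axis, tool axes [0.0016 0.     0.0007] axis angle to nipple 0.93 t 17.9 F [-3.6 -1.3  9. ] tcp [ 0.5237 -0.0346  0.1276] gf 60.843883752822876
```

View pics/fin.png

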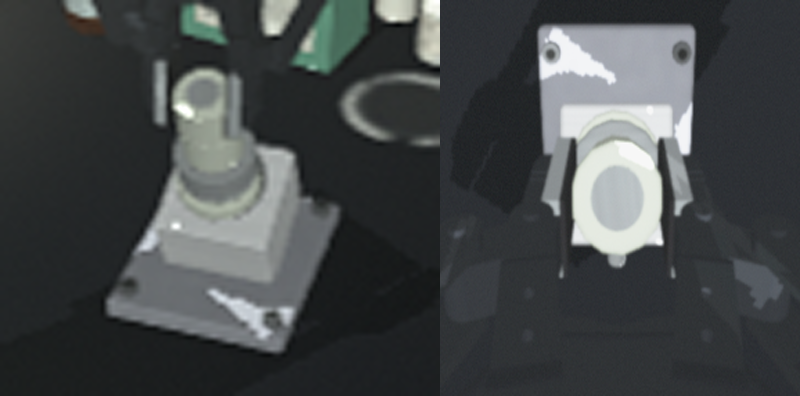

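The coupler (at (205,140) in the left crop) sits square on the white ring and collar. Its mouth is at about 22 mm. An axial push of about 12 N puts the collar roughly 8 mm down, which is past the catches. Handing in.

```bash
python3 -c "
from plant import manip
print(manip.job_done())"
```

```text
the job is handed in; nothing more can be done
None
```

The job is handed in at 17.9 s: the seal ring was laid flat on the collar and let go, and the coupler is still gripped and pressed on within 1° of square, its mouth about 22 mm above the foot (catches are passed at 25 mm) and the collar about 8 mm down, both worked out from camera and force readings, with no verdict shown at hand-in.

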